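Close the sprung oil filler cap of a key-cutting machine

TASK

Fit the red oil cap onto the filler neck of the key-cutting machine: set it over the neck, press it down lightly against the sprung plunger and turn it backwards (counter-clockwise from above) until it clicks down into the thread start, then keep it down and turn it forwards (clockwise) until it is held fully home, and let go. Do not force the cap and leave the padlock, the jar and the oil bottle where they are.

Things in the scene. Friction and masses are not known exactly. Their poses are not given: they have to be found in the camera images.
- cap_bar (a point): Centre of the black grip bar (50 long, 14 wide, 24 mm high) on the loose red cap, on the cap's axis, 12 mm above its disc and 39 mm above the skirt's lower edge; z up, x along the bar. The cap (51 mm high overall, 0.13 to 0.25 kg) stands skirt down; its skirt and disc are 59 mm across and 27 mm high.
- cap: The red cap; origin at the centre of the skirt's lower edge. There three lugs (5 mm wide, 4 mm high) point inward every 120 degrees, one of them under the bar's +x end, leaving a bore of 40 mm, 2 mm of play round the spigot.
- neck_rim (a point): On the filler neck's upright axis, level with the top of its brass thread rim (47 mm across), which the cap's lugs ride on; z up. A 36 mm steel spigot stands 7.5 mm above the rim, its top 3 mm tapered. Lugs on the rim: cap_bar 39 mm above this point. Fully home: 26.5 mm above. The cap bottoms 14.5 mm below the on-the-rim height.
- plunger_top (a point): Top of the sprung copper plunger (20 mm across) in the neck at its free height, 23.5 mm above the rim. It meets the cap's disc 1.5 mm before the lugs reach the rim and pushes up with 3 N, plus 0.4 N per mm. A cap not turned under the rim comes up again when let go and floats on it. This point does not move with the plunger.
- thread_starts (a point): In the neck's axis, 10 mm under the rim top; says nothing of where the starts are. Three gaps in the rim, 120 degrees apart, at unknown angles: each passes a lug over 20 degrees of turn and ends (counter-clockwise) at a stop post 3.5 mm above the rim. Backing (counter-clockwise) at most 102 degrees under 6 to 12 N brings the lugs into them; only the plunger resists the drop.
- neck: The neck; origin on its axis at the deck, 21 mm below the rim top. After the drop press the cap 13 mm below the on-the-rim height (about 9 N) and turn it clockwise 66 to 72 degrees from where it first dropped: by then it is under the level part of the rim, past 75 it may jam on a post. Turned forward on top of the rim, or further back in a gap, the lugs jam on the posts.
- machine: Key-cutting machine, fixed; green base 200 (x) by 300 mm (y), deck 50 mm high; origin under its centre. Neck at x -35, y -65 mm. Cream housing 147 mm high at x -5 to 95, y 35 to 145 mm; cutter wheel (to 132 mm) and key jaw (to 92 mm) at x -85 to 0, y 45 to 115 mm; lever with yellow grip beside the housing, to 215 mm.
- padlock: Brass padlock lying on the bench, 48 by 44 mm body, 18 mm high, shackle 35 mm to its +x; a bystander.
- jar: Glass jar with a steel lid, 60 mm across, 75 mm high; a bystander.
- oiler: Green bottle with a yellow cap, 52 mm across, 150 mm high, towards the back; a bystander.
There are look-alikes about, which are no part of the job. What is shaped like the cap but green or turquoise is not meant.

How it is judged:
On the way, in this order (a step that is already met when the one before it is completed fails the run):
1. the cap is brought over the neck, upright, its lugs not yet in the thread (horizontal distance between cap_bar and neck_rim below 0.006 m and z of cap_bar in the frame of neck_rim between 0.034 and 0.068 m and angle between cap_bar's own z axis and vertical below 0.2 rad).
2. the cap clicks down into the thread start (horizontal distance between cap_bar and neck_rim below 0.004 m and z of cap_bar in the frame of neck_rim below 0.0335 m and angle between cap_bar's own z axis and vertical below 0.12 rad), for 0.05 s.
At the end, for the whole second after the job is handed in: The cap, let go and at rest, is held fully home on the neck: the grip bar's centre 22 to 28.2 mm above the rim's top, within 4 mm of the neck's axis, tilted less than 0.08 rad. (A cap that is not engaged comes up by itself to about 40 mm.) (z of cap_bar in the frame of neck_rim between 0.022 and 0.0282 m and horizontal distance between cap_bar and neck_rim below 0.004 m and angle between cap_bar's own z axis and vertical below 0.08 rad and linear speed of cap below 0.02 m/s); the robot touches nothing.
It fails at once if the cap is forced: more than 60 N between cap and neck (contact force between cap and neck above 60 N).
It fails at once if the padlock, jar or oiler is moved more than 30 mm (distance of any of padlock, jar, oiler from where it was at the start of the episode above 0.03 m).
It fails at once if the robot strikes the machine with more than 20 N (contact force between any of the arm, the fingers and machine above 20 N).
It also fails if it takes over 67 s, if anything falls off the work surface, if the arm or the gripper's body presses on something with over 40 N, if the wrist force passes 120 N, or if a joint passes its speed limit or range.

ROBOT

A 6-joint arm with a two-finger parallel gripper is mounted at the origin on the work surface. World frame = base frame: x ahead of the robot, y to its left, z up, the work surface at z = 0. Lengths are in m, angles in rad, forces in N, time in s.
With the tool pointing down it reaches from about 0.3 to 0.85 m from the base axis. Payload 4.2 kg.
Tool frame: the origin (TCP) lies between the finger pads; the fingertips stand 25 mm ahead of it and the grasp point (between the pads) lies 6 mm ahead of it; z points along the fingers, y is the line along which they close (so a half turn about z gives the same grasp; the last joint's range is limited). The gripper opens to 91 mm and grips with 3 to 60 N. Pads are 32 mm wide; open, the fingers measure 118 mm over their backs; the gripper's body (76 mm by 178 mm) begins 60 mm behind the grasp point.
Start: joints at [-1.24, 0.32, 1.565, -0, 1.257, -0.02], TCP at [0.198, -0.54, 0.217] pointing down, gripper open.
Joint ranges: [-3.11, 3.11], [-0.84, 2.01], [0.21, 2.61], [-1.34, 4.49], [0.05, 2.63], [-2.56, 2.56]. Speed limits (rad/s): [2.57, 2.57, 3.14, 3.14, 3.14, 3.14].

INTERFACE

Orientations are given as a rotation vector (axis times angle).
In Python, from bench import manip gives the robot as it stands. Calls block until the motion is done:
- manip.movep(position, orientation): joint-space move of the TCP to a pose.
- manip.move_linear(position, rotation=None, feed=0.15): straight line of the TCP; rotation=None keeps the orientation; feed is the mean speed in m/s.
- manip.set_joints(angles): joint-space move.
- manip.release() and manip.close_gripper(): open the fingers fully, or close them until they stop; the grip force is fixed at half the most.
- manip.pause(seconds).
- manip.ik(position, orientation): joint angles nearest the present ones, or None.
- manip.observe(): the state.
- manip.snapshot(name): name is "side" or "top"; returns (picture, depth): 480x640x3 uint8, red, green, blue; 480x640 float32, m along the optical axis (not along the pixel's ray), 0 where there is no reading.
- manip.camera_info(name): a dict with "fx", "fy", "cx", "cy" (pixels), "D" ([k1, k2, p1, p2, k3] as OpenCV has them; the pictures are not rectified), "R" (3x3) and "t" (3): a world point X has camera coordinates R X + t. Camera axes: x right, y down, z forward; pixel columns grow to the right and rows downward; lengths in m; the calibration is good to about 2 mm. A picture is of the moment at which its call begins. camera_info takes no time and is no camera call.
A pose or a line that the arm cannot do raises manip.Unreachable and nothing moves.
- manip.job_done(): hands the job in; it is judged then, once.
The state is a dict: "time": time; "joints": joint angles; "qd": joint speeds; "joint_efforts": joint torques, N m; "tcp_pos": TCP position; "eef_rot": TCP orientation; "contact_force": force on the tool from outside, world axes, zero at the start; "torque": the same for the moment, N m; "finger_gap": finger opening in m; "grip_force": force on a finger pad.
Only numpy, scipy, OpenCV 4.12 (cv2) and the standard library are available. Lean on these libraries where they do the work, as an engineer would, in place of code of your own. Each camera call takes 0.05 s, during which the arm holds its last target. There are 200 camera calls.

## Working session

There is one attempt and no reset: what is moved stays moved. The work goes in short steps, each a Python script; the robot and the scene stay as the last script left them, time stands still between calls to the robot, and variables do not carry over. Pictures are saved under pics/ and viewed, at most 10 in all, crops included, and the job is handed in when it is done.

```bash
mkdir -p pics; ls; python3 - <<'E'
from bench import manip
import cv2,numpy as np
for n in("side","top"):
    p,d=manip.snapshot(n); np.savez(f"{n}0.npz",p=p,d=d)
    cv2.imwrite(f"pics/{n}0.png",p[...,::-1]); c=manip.camera_info(n)
    print(n,c, (d>0).mean())
print(manip.observe())
E
```

```text
pics
side {'fx': 526.252810088583, 'fy': 526.252810088583, 'cx': 319.63846241121854, 'cy': 240.94630458337411, 'D': array([-0.10960179,  0.        ,  0.        ,  0.        ,  0.        ]), 'R': array([[-0.78336201, -0.62143077,  0.01295217],
       [-0.4893644 ,  0.60376635, -0.62927632],
       [ 0.38323158, -0.4992895 , -0.77707371]]), 't': array([0.3782203 , 0.37643762, 0.74825889])} 0.9958626302083333
top {'fx': 511.57331959885573, 'fy': 511.57331959885573, 'cx': 316.78167825764467, 'cy': 239.93262038927017, 'D': array([0.01817854, 0.        , 0.        , 0.        , 0.        ]), 'R': array([[-2.65543590e-03, -9.99792024e-01,  2.02202195e-02],
       [-9.84163996e-01, -9.71006831e-04, -1.77257685e-01],
       [ 1.77240453e-01, -2.03707084e-02, -9.83956735e-01]]), 't': array([-0.10253149,  0.58884786,  0.85511285])} 0.996064453125
{'time': 0.1, 'joints': array([-1.23999187e+00,  3.20233693e-01,  1.56547718e+00,  1.93908352e-05,
        1.25740629e+00, -2.00008524e-02]), 'qd': array([-0.00047817,  0.00032212, -0.00370039, -0.00094288, -0.0007211 ,
        0.00056501]), 'joint_efforts': array([ 3.98797802e-04, -4.13334346e+01, -2.32510865e+01,  7.30122020e-02,
        4.22905257e-02, -5.64320771e-05]), 'tcp_pos': array([ 0.19747321, -0.53958807,  0.21623207]), 'eef_rot': array([-3.09190495e+00, -5.47949863e-01,  3.41860492e-04]), 'contact_force': array([ 0.38658639, -0.17329728,  0.59598509]), 'torque': array([-0.01773294, -0.00998815,  0.01534286]), 'grip_force': 0.0, 'finger_gap': 0.09066098605946903}
```

View pics/top0.png

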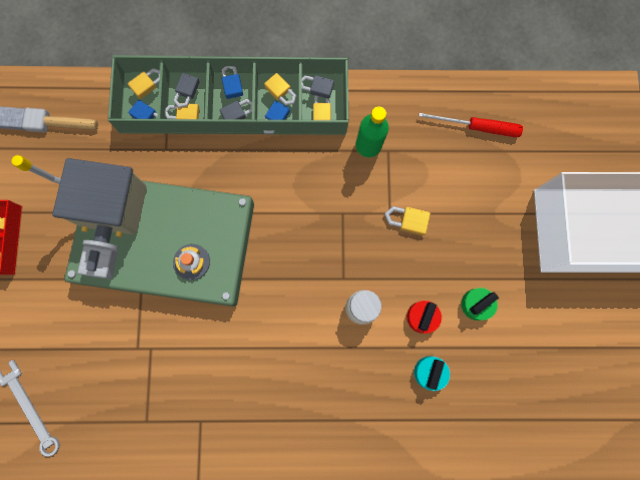

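View pics/side0.png

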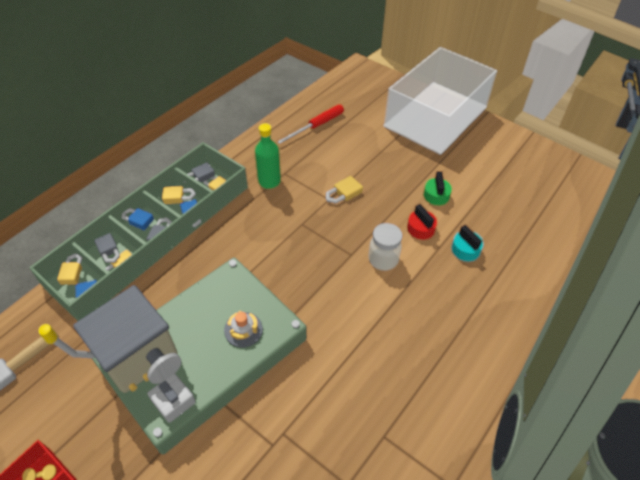

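Candidates in the top view: the red cap (425,317), the green look-alike (480,304) and the turquoise one (433,374). The red screwdriver handle (496,127) and the red box at the left edge are also red. I choose (425,317), because it is red, round and has a black bar.

```bash
cat > h.py <<'E'
import numpy as np,cv2
from bench import manip
def cam(n):
    c=manip.camera_info(n); return np.array([[c['fx'],0,c['cx']],[0,c['fy'],c['cy']],[0,0,1]]),c['D'],c['R'],c['t']
def ray(n,px,z):
    K,D,R,t=cam(n); u=cv2.undistortPoints(np.float64(px).reshape(-1,1,2),K,D).reshape(-1,2)
    d=np.c_[u,np.ones(len(u))]@R; o=-R.T@t
    return o+d*((z-o[2])/d[:,2])[:,None]
def proj(n,X):
    K,D,R,t=cam(n); return cv2.projectPoints(np.float64(X).reshape(-1,1,3),cv2.Rodrigues(R)[0],t,K,D)[0].reshape(-1,2)
def cloud(n,d):
    v,u=np.mgrid[:480,:640]; K,D,R,t=cam(n)
    q=cv2.undistortPoints(np.float64(np.c_[u.ravel(),v.ravel()]).reshape(-1,1,2),K,D).reshape(-1,2)
    P=np.c_[q,np.ones(len(q))]*d.reshape(-1,1); return ((P-t)@R).reshape(480,640,3)
def blob(m,near):
    n,l,s,c=cv2.connectedComponentsWithStats(m.astype(np.uint8)); 
    k=[i for i in range(1,n) if s[i,4]>15]; i=min(k,key=lambda i:np.hypot(*(c[i]-near))); return l==i
E
python3 - <<'E'
from h import *
for n,cp,pl in(("top",(425,317),(187,260)),("side",(421,223),(240,318))):
    f=np.load(n+"0.npz");p=f['p'].astype(int);d=f['d'];P=cloud(n,d);r,g,b=p[...,0],p[...,1],p[...,2]
    m=blob((r>120)&(g<60)&(b<60),cp)
    # red disc hull at z=.027: pixels
    v,u=np.nonzero(cv2.dilate(m.astype(np.uint8),np.ones((3,3)))); h=cv2.convexHull(np.c_[u,v].astype(np.float32))
    box=np.zeros(m.shape,np.uint8);cv2.fillConvexPoly(box,h.astype(int),1)
    Z=P[...,2]
    top=m&(abs(Z-.027)<.006); v,u=np.nonzero(top); print(n,'disc pts',len(u),np.median(Z[m]))
    c=cv2.minEnclosingCircle(ray(n,np.c_[u,v],.027)[:,:2].astype(np.float32));print(' disc circle',c)
    bl=blob((r<60)&(g<60)&(b<60)&(box>0),(cp)); bt=bl&(Z>.044); v,u=np.nonzero(bt)
    if len(u)>5: 
        X=ray(n,np.c_[u,v],.051)[:,:2].astype(np.float32); print(' bar',cv2.minAreaRect(X),len(u),X.mean(0))
    o=blob((r>180)&(g>70)&(g<140)&(b<100)&(Z>.085),pl); v,u=np.nonzero(o); 
    c=cv2.minEnclosingCircle(ray(n,np.c_[u,v],.0945)[:,:2].astype(np.float32));print(' plunger',len(u),c,np.median(Z[o]),P[o].mean(0))
    y=(r>150)&(g>110)&(b<110)&(abs(Z-.071)<.006); yy,xx=np.mgrid[:480,:640]; y&=np.hypot(xx-pl[0],yy-pl[1])<30
    v,u=np.nonzero(y); c=cv2.minEnclosingCircle(ray(n,np.c_[u,v],.071)[:,:2].astype(np.float32));print(' rim',len(u),c)
    cr=lambda c,w:cv2.resize(f['p'][int(c[1])-w:int(c[1])+w,int(c[0])-w:int(c[0])+w,::-1],(390,300 if 0 else 390),interpolation=cv2.INTER_CUBIC)
    cv2.imwrite(f"pics/crop_{n}.png",np.hstack([cr(cp,30),cr(pl,30)]))
E
```

```text
top disc pts 560 0.027020342509959515
 disc circle ((0.4547367990016937, -0.2954276204109192), 0.02963762730360031)
 bar ((0.4546999931335449, -0.2950453460216522), (0.014401990920305252, 0.048483122140169144), 66.86873626708984) 229 [ 0.45480794 -0.29515067]Traceback (most recent call last):
  File "<stdin>", line 14, in <module>
  File "h.py", line 17, in blob
    k=[i for i in range(1,n) if s[i,4]>15]; i=min(k,key=lambda i:np.hypot(*(c[i]-near))); return l==i
                                              ~~~^^^^^^^^^^^^^^^^^^^^^^^^^^^^^^^^^^^^^^^
ValueError: min() iterable argument is empty
```

```bash
python3 - <<'E'
from h import *
for n,cp,pl in(("top",(425,317),(187,260)),("side",(421,223),(240,318))):
    f=np.load(n+"0.npz");p=f['p'].astype(int);d=f['d'];P=cloud(n,d);r,g,b=p[...,0],p[...,1],p[...,2];Z=P[...,2]
    yy,xx=np.mgrid[:480,:640]; near=np.hypot(xx-pl[0],yy-pl[1])<26
    hsv=cv2.cvtColor(f['p'],cv2.COLOR_RGB2HSV)
    print(n,'z max near',np.sort(Z[near])[-40::8],p[pl[1],pl[0]],Z[pl[1],pl[0]])
    for nm,m,z in(('plunger z',near&(Z>.088),.0945),('plunger col',near&(hsv[...,0]<14)&(hsv[...,1]>100)&(Z>.085),.0945),('spigot z',near&(abs(Z-.0785)<.002),.0785),('rim',near&(hsv[...,0]>15)&(hsv[...,0]<30)&(hsv[...,1]>110),.071)):
        v,u=np.nonzero(m)
        if len(u)<8: print(nm,len(u));continue
        X=ray(n,np.c_[u,v],z)[:,:2].astype(np.float32); print(' ',nm,len(u),cv2.minEnclosingCircle(X),X.mean(0))
    if n=="side":
        m=blob((r>120)&(g<60)&(b<60),cp)&(abs(Z-.027)<.002); v,u=np.nonzero(m); print('disc',len(u),cv2.minEnclosingCircle(ray(n,np.c_[u,v],.027)[:,:2].astype(np.float32)))
    cr=lambda c,w:cv2.resize(f['p'][int(c[1])-w:int(c[1])+w,int(c[0])-w:int(c[0])+w,::-1],(390,390),interpolation=cv2.INTER_CUBIC)
    cv2.imwrite(f"pics/crop_{n}.png",np.hstack([cr(cp,30),cr(pl,30)]))
    if n=="top":
        for a in range(0,0): pass
        K=np.float32
        hs=(hsv[...,1]<60)
        m=near==0; gm=blob((abs(Z-.05)<.004)&(xx<270)&(xx>60),(180,250)); v,u=np.nonzero(gm); print('deck',cv2.minAreaRect(ray(n,np.c_[u,v],.05)[:,:2].astype(np.float32)))
E
```

```text
top z max near [0.09509302 0.09531397 0.09598243 0.09819712 0.94784506] [239 143  86] 0.09187938648027523
  plunger z 129 ((0.5442971587181091, 0.11227702349424362), 0.035917434841394424) [0.5502128  0.11578887]
  plunger col 111 ((0.5498238205909729, 0.1161554753780365), 0.01008922141045332) [0.54980946 0.11614338]
  spigot z 134 ((0.5504006743431091, 0.11687372624874115), 0.01754295639693737) [0.54931444 0.1149251 ]
  rim 192 ((0.5494439601898193, 0.1169925257563591), 0.024662494659423828) [0.54866254 0.11440235]
deck ((0.5931243896484375, 0.1756230890750885), (0.2980615496635437, 0.19974830746650696), 81.7543716430664)
side z max near [0.09566635 0.09586813 0.09617661 0.09661372 0.81343682] [241 168 113] 0.09574114621331917
  plunger z 126 ((0.552357017993927, 0.12518911063671112), 0.04166736826300621) [0.5487823  0.12037605]
  plunger col 112 ((0.5464613437652588, 0.12087594717741013), 0.011485110968351364) [0.5468267  0.12041352]
  spigot z 142 ((0.5476260185241699, 0.11926084756851196), 0.01806628331542015) [0.54511493 0.12106537]
  rim 160 ((0.5485062003135681, 0.11908554285764694), 0.025417985394597054) [0.5417288  0.12394635]
disc 172 ((0.45331916213035583, -0.2932715117931366), 0.027981920167803764)
```

View pics/crop_top.png

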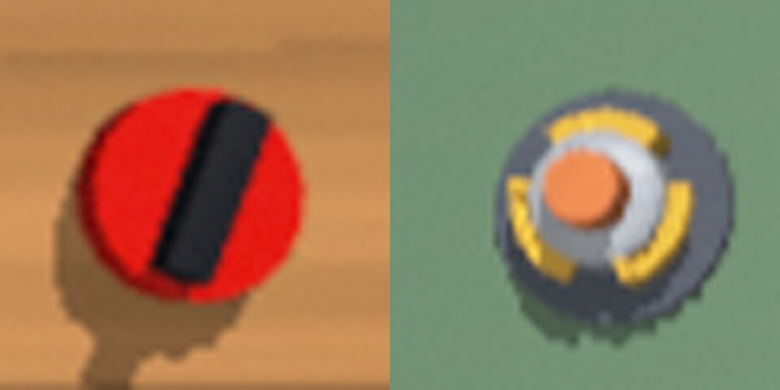

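The crop confirms a red disc with a black bar. The neck shows its three brass arcs with gaps between them at about image down, upper right and upper left. Next I measure the gap angles and check the wrist range.

```bash
cat >> h.py <<'E'
def rv(phi,tilt=0):
    c,s=np.cos(phi),np.sin(phi)
    return cv2.Rodrigues(np.array([[c,s,0],[s,-c,0],[0,0,-1.]]))[0].ravel()
E
python3 - <<'E'
from h import *
n="top";f=np.load("top0.npz");hsv=cv2.cvtColor(f['p'],cv2.COLOR_RGB2HSV);P=cloud(n,f['d'])
yy,xx=np.mgrid[:480,:640];near=np.hypot(xx-187,yy-260)<26
m=near&(hsv[...,0]>15)&(hsv[...,0]<30)&(hsv[...,1]>110)&(abs(P[...,2]-.071)<.004)
v,u=np.nonzero(m);X=ray(n,np.c_[u,v],.071)[:,:2]
c,r=cv2.minEnclosingCircle(X.astype(np.float32));print(c,r)
a=np.sort(np.degrees(np.arctan2(X[:,1]-c[1],X[:,0]-c[0])));d=np.diff(np.r_[a,a[0]+360])
for i in np.argsort(d)[-5:]: print('gap',a[i],'->',a[i]+d[i])
for nm,p in(("cap",(.454,-.2943,.2)),("neck",(.549,.118,.2))):
    for deg in range(-180,180,30):
        q=manip.ik(p,rv(np.radians(deg))); print(nm,deg,None if q is None else q.round(2))
E
```

```text
(0.5502340197563171, 0.11746495217084885) 0.02406616322696209
gap -94.05736921492576 -> -89.66729319038915
gap 89.60484645049011 -> 94.18992664037751
gap -79.25649956029902 -> -43.72057686147412
gap 160.50161126472727 -> 197.0302526154495
gap 37.89731677524623 -> 75.29582526475441
cap -180 [-0.6   0.28  1.67 -0.    1.19 -2.17]
cap -150 None
cap -120 None
cap -90 [-0.6   0.28  1.67 -0.    1.19  2.55]
cap -60 [-0.6   0.28  1.67  0.    1.19  2.02]
cap -30 [-0.6   0.28  1.67 -0.    1.19  1.5 ]
cap 0 [-0.6   0.28  1.67 -0.    1.19  0.97]
cap 30 [-0.6   0.28  1.67 -0.    1.19  0.45]
cap 60 [-0.6   0.28  1.67  0.    1.19 -0.07]
cap 90 [-0.6   0.28  1.67 -0.    1.19 -0.6 ]
cap 120 [-0.6   0.28  1.67 -0.    1.19 -1.12]
cap 150 [-0.6   0.28  1.67  0.    1.19 -1.64]
neck -180 [ 0.19  0.31  1.62  0.    1.21 -1.38]
neck -150 [ 0.19  0.31  1.62 -0.    1.21 -1.9 ]
neck -120 [ 0.19  0.31  1.62  0.    1.21 -2.43]
neck -90 None
neck -60 None
neck -30 [ 0.19  0.31  1.62 -0.    1.21  2.29]
neck 0 [ 0.19  0.31  1.62 -0.    1.21  1.76]
neck 30 [ 0.19  0.31  1.62 -0.    1.21  1.24]
neck 60 [0.19 0.31 1.62 0.   1.21 0.71]
neck 90 [ 0.19  0.31  1.62 -0.    1.21  0.19]
neck 120 [ 0.19  0.31  1.62  0.    1.21 -0.33]
neck 150 [ 0.19  0.31  1.62 -0.    1.21 -0.86]
```

```bash
python3 - <<'E'
from h import *
o=rv(np.radians(156.9)); c=(.4541,-.2944)
manip.movep([*c,.15],o); manip.move_linear([*c,.0545],feed=.1)
s=manip.observe();print(s['time'],s['tcp_pos'],s['contact_force'])
manip.close_gripper(); s=manip.observe();print(s['finger_gap'],s['grip_force'],s['contact_force'])
manip.move_linear([*c,.17],feed=.12); manip.pause(.3); s=manip.observe();print(s['time'],s['tcp_pos'],s['finger_gap'],s['contact_force'],s['torque'])
manip.movep([.549,.118,.17],rv(np.radians(92))); manip.pause(.3); s=manip.observe();print(s['time'],s['tcp_pos'],s['contact_force'])
for n in("side","top"):
    p,d=manip.snapshot(n); np.savez(f"{n}1.npz",p=p,d=d,t=s['tcp_pos']); q=proj(n,[.549,.118,.12])[0].astype(int);w=80
    cv2.imwrite(f"pics/{n}1.png",cv2.resize(p[q[1]-w:q[1]+w,q[0]-w:q[0]+w,::-1],(560,560),interpolation=cv2.INTER_CUBIC));print(n,q)
E
```

```text
2.75 [ 0.45455074 -0.29473842  0.05507006] [-0.01226604 -0.47440201 -0.0799539 ]
0.0003011126998606457 0.0 [-0.29382121  0.13772174  0.02295679]
5.5333 [ 0.45393603 -0.29432464  0.169543  ] 0.00024929602180088974 [ 0.01118473  0.13862812 -0.64199413] [ 0.07211358 -0.12568962  0.00788938]
7.5083 [0.54911389 0.11751227 0.17003405] [ 0.00773426  0.78739197 -0.49692121]
side [239 308]
top [181 256]
```

View pics/side1.png

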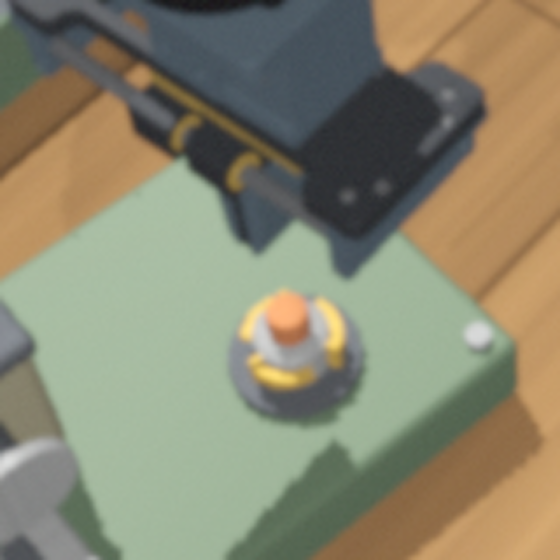

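View pics/top1.png

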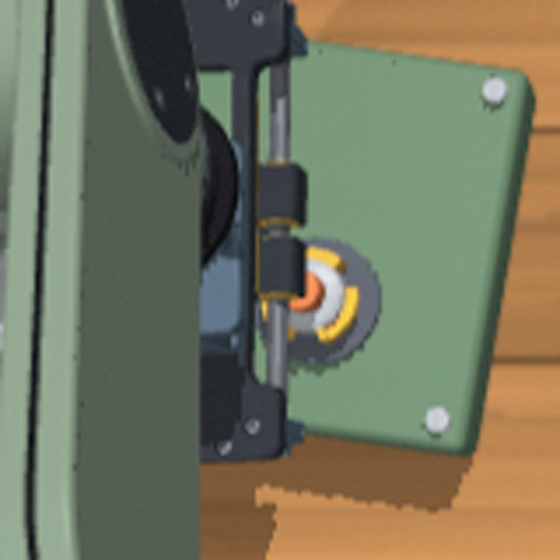

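The grasp failed: the gap reads 0.3 mm and the cap isn't in hand. I'll look at where the cap and the fingers are now.

```bash
python3 - <<'E'
from h import *
f=np.load("side1.npz"); t=np.load("top1.npz")
q=proj("side",[.454,-.294,.03])[0].astype(int);print(q,proj("side",[[.549,.118,.17],[.549,.118,.145]]),proj("top",[[.454,-.294,.03]]),proj("top",[.549,.118,.145]))
a=f['p'][q[1]-60:q[1]+60,q[0]-80:q[0]+80,::-1]
cv2.imwrite("pics/v2.png",np.vstack([cv2.resize(a,(400,300)),cv2.resize(f['p'][160:340,140:380,::-1],(400,300))]))
for n,cp in(("top",(425,317)),("side",(421,223))):
    g=np.load(n+"1.npz");p=g['p'].astype(int);P=cloud(n,g['d'])
    m=(p[...,0]>120)&(p[...,1]<60)&(p[...,2]<60)
    k,l,s,c=cv2.connectedComponentsWithStats(m.astype(np.uint8));print(n,[(c[i].round(),s[i,4],P[l==i].mean(0).round(3)) for i in range(1,k) if s[i,4]>60])
E
```

```text
[422 219] [[235.65306217 290.14958833]
 [237.53301684 299.39807674]] [[423.93607106 316.87212187]] [[177.803245   254.35177598]]
top [(array([496., 127.]), np.int32(676), array([ 0.815, -0.448,  0.024])), (array([422., 317.]), np.int32(593), array([ 0.454, -0.291,  0.03 ]))]
side [(array([420., 227.]), np.int32(436), array([ 0.45 , -0.28 ,  0.023])), (array([ 36., 464.]), np.int32(1207), array([0.646, 0.476, 0.025]))]
```

View pics/v2.png

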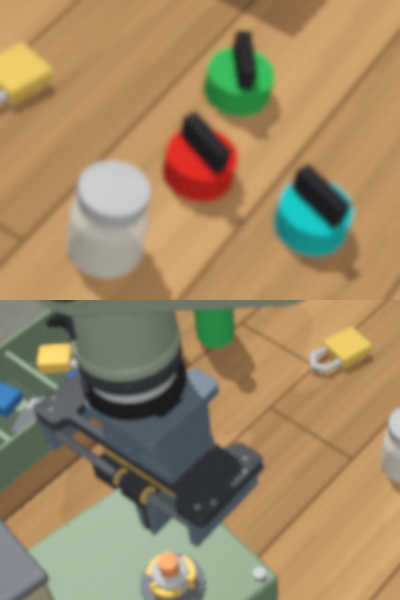

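```bash
python3 - <<'E'
from h import *
for n in("side","top"):
    g=np.load(n+"1.npz");P=cloud(n,g['d']).reshape(-1,3)
    for lo in np.arange(.11,.25,.01):
        m=(np.hypot(P[:,0]-.549,P[:,1]-.118)<.11)&(P[:,2]>lo)&(P[:,2]<lo+.01)
        if m.sum()>3: print(n,lo.round(2),m.sum(),'x',P[m,0].min().round(3),P[m,0].max().round(3),'y',P[m,1].min().round(3),P[m,1].max().round(3),np.histogram(P[m,0],np.arange(.44,.67,.02))[0])
s=manip.observe();print(s['finger_gap'],s['tcp_pos'],s['eef_rot'],s['joints'])
E
```

```text
side 0.14 11 x 0.595 0.606 y 0.212 0.217 [0 0 0 0 0 0 0 7 4 0 0]
side 0.16 4 x 0.542 0.552 y 0.132 0.133 [0 0 0 0 0 4 0 0 0 0 0]
side 0.17 49 x 0.537 0.556 y 0.114 0.135 [ 0  0  0  0 24 25  0  0  0  0  0]
side 0.18 68 x 0.537 0.556 y 0.109 0.134 [ 0  0  0  0 37 31  0  0  0  0  0]
side 0.19 68 x 0.536 0.557 y 0.106 0.135 [ 0  0  0  0 38 30  0  0  0  0  0]
side 0.2 49 x 0.536 0.558 y 0.107 0.134 [ 0  0  0  0 35 14  0  0  0  0  0]
side 0.21 32 x 0.534 0.541 y 0.114 0.135 [ 0  0  0  0 30  2  0  0  0  0  0]
side 0.24 99 x 0.466 0.628 y 0.077 0.157 [ 0 56  0  0 16  0  0  0  0 27  0]
side 0.25 358 x 0.465 0.626 y 0.077 0.157 [  0 153   5   9  55  35  24   3  12  62   0]
top 0.24 14 x 0.47 0.628 y 0.076 0.099 [0 3 0 0 1 6 2 0 0 2 0]
top 0.25 114 x 0.468 0.63 y 0.076 0.096 [ 0 10  2 10 19 20 19  9  6 19  0]
0.0004067705763338365 [0.54905818 0.11770512 0.17000784] [ 2.18283315e+00  2.25933091e+00 -4.19005389e-05] [ 1.90728711e-01  3.32289970e-01  1.66936494e+00 -5.52413777e-05
  1.13993511e+00  1.56313524e-01]
```

The depth shows the fingertips level with the TCP (z 0.169 with TCP at 0.170), about 24 mm shorter than stated. So they closed just above the bar, and the cap is undisturbed. I'll regrasp lower with a force guard, using heights relative to the grasp.

```bash
python3 - <<'E'
from h import *
f=np.load("top1.npz");p=f['p'].astype(int);P=cloud("top",f['d']);Z=P[...,2];r,g,b=p[...,0],p[...,1],p[...,2]
m=blob((r>120)&(g<60)&(b<60),(423,317))&(abs(Z-.027)<.006);v,u=np.nonzero(m)
C,R=cv2.minEnclosingCircle(ray("top",np.c_[u,v],.027)[:,:2].astype(np.float32))
yy,xx=np.mgrid[:480,:640];bt=(p.max(2)<60)&(Z>.042)&(np.hypot(xx-423,yy-317)<25);v,u=np.nonzero(bt)
B=cv2.minAreaRect(ray("top",np.c_[u,v],.051)[:,:2].astype(np.float32));print(C,R,B,len(u))
w,h=B[1]; ang=(B[2]+(90 if h>w else 0))%180; print('bar yaw',ang)
if abs(ang-157)>15 or np.hypot(C[0]-.4547,C[1]+.2954)>.012: raise SystemExit('check')
c=np.array(C)+(-.0006,.001); o=rv(np.radians(ang))
manip.release()
manip.movep([*c,.13],o); manip.move_linear([*c,.050],feed=.12)
F0=manip.observe()['contact_force'][2]
for z in np.arange(.047,.0299,-.003):
    manip.move_linear([*c,z],feed=.03); s=manip.observe(); 
    if s['contact_force'][2]-F0>3: print('touch',z); break
print(s['time'],s['tcp_pos'],s['contact_force']-F0)
manip.close_gripper(); s=manip.observe();print(s['time'],s['tcp_pos'],s['finger_gap'],s['grip_force'],s['contact_force'])
if s['finger_gap']>.01:
    np.save('zg.npy',np.r_[s['tcp_pos'],ang])
    manip.move_linear([*c,.16],feed=.12); manip.pause(.3); s=manip.observe();print(s['time'],s['tcp_pos'],s['finger_gap'],s['contact_force'],s['torque'])
    manip.movep([.549,.118,.16],rv(np.radians(92))); manip.pause(.3); s=manip.observe();print(s['time'],s['tcp_pos'],s['contact_force'])
    for n in("side","top"):
        p,d=manip.snapshot(n); np.savez(f"{n}3.npz",p=p,d=d,t=s['tcp_pos']); q=proj(n,[.549,.118,.12])[0].astype(int);w=70
        cv2.imwrite(f"pics/{n}3.png",cv2.resize(p[q[1]-w:q[1]+w,q[0]-w:q[0]+w,::-1],(560,560),interpolation=cv2.INTER_CUBIC))
E
```

```text
(0.4546873867511749, -0.2951878309249878) 0.029517345130443573 ((0.45479094982147217, -0.29480960965156555), (0.01492088008671999, 0.04846103861927986), 67.17127990722656) 233
bar yaw 157.17127990722656
13.0 [ 0.45396273 -0.29406298  0.03181068] [-0.57739152  0.04723091 -0.35246116]
14.1583 [ 0.4541044  -0.29424356  0.03201833] 0.013911315332317755 29.999932050704956 [-0.33752284 -1.39032757  0.05904945]
15.675 [ 0.45398786 -0.2940667   0.15958904] 0.013603708158187127 [ 1.04941807 -0.77780569 -1.61365119] [ 0.07414481 -0.14459054 -0.00789521]
17.6583 [0.54909289 0.11749993 0.16001936] [-0.29867245  0.59439584 -2.51437078]
```

View pics/side3.png

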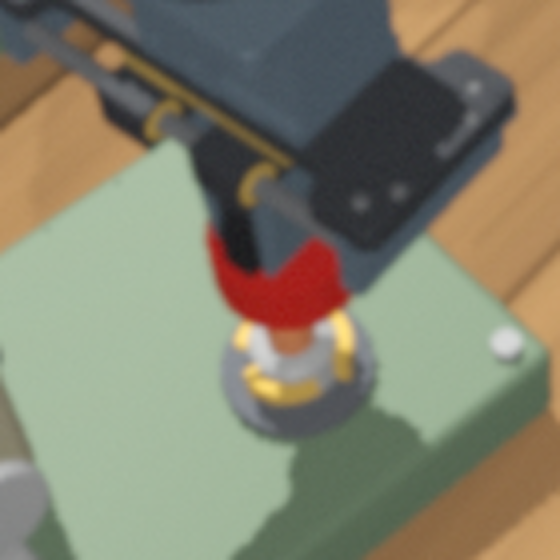

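The red cap is held upright over the neck, with its skirt's lower edge at about (290,325) in the crop. Next I measure the cap's centre from that edge.

```bash
python3 - <<'E'
from h import *
from scipy.optimize import least_squares
def fit(X,r): 
    q=least_squares(lambda c:np.hypot(X[:,0]-c[0],X[:,1]-c[1])-r,X.mean(0)+[0,0],loss='soft_l1',f_scale=.0005); return q.x,np.abs(q.fun).mean()
n="side";f=np.load("side3.npz");p=f['p'].astype(int);r,g,b=p[...,0],p[...,1],p[...,2]
q=proj(n,[.549,.118,.12])[0]
m=blob((r>100)&(g<70)&(b<70),q)
zb=f['t'][2]-.032
E=[(u,np.nonzero(m[:,u])[0].max()+.5) for u in np.nonzero(m.any(0))[0]][2:-2]
X=ray(n,E,zb)[:,:2];o=-cam(n)[2].T@cam(n)[3]
d=(np.array([.549,.118])-o[:2]);
q=least_squares(lambda c:np.hypot(X[:,0]-c[0],X[:,1]-c[1])-.0295,[.549,.118],loss='soft_l1',f_scale=.0005)
print('cap side',q.x,abs(q.fun).mean(),len(X),'tcp',f['t'])
P=cloud(n,f['d'])[m];k=P[:,2]<zb+.024
q=least_squares(lambda c:np.hypot(P[k,0]-c[0],P[k,1]-c[1])-.0295,[.549,.118],loss='soft_l1',f_scale=.001);print('cap cloud',q.x,k.sum())
# same for the cap before the grasp, on the table, same way (bias check)
f=np.load("side0.npz");p=f['p'].astype(int);r,g,b=p[...,0],p[...,1],p[...,2];m=blob((r>100)&(g<70)&(b<70),(421,223))
E=[(u,np.nonzero(m[:,u])[0].max()+.5) for u in np.nonzero(m.any(0))[0]][2:-2];X=ray(n,E,0)[:,:2]
q=least_squares(lambda c:np.hypot(X[:,0]-c[0],X[:,1]-c[1])-.0295,[.4541,-.2943],loss='soft_l1',f_scale=.0005);print('cap table side',q.x,abs(q.fun).mean())
# rim: lower boundary of yellow at outer radius 23.5
hsv=cv2.cvtColor(f['p'],cv2.COLOR_RGB2HSV);yy,xx=np.mgrid[:480,:640];y=(np.hypot(xx-240,yy-318)<26)&(hsv[...,0]>15)&(hsv[...,0]<30)&(hsv[...,1]>110)
pc=cloud(n,f['d']);y&=abs(pc[...,2]-.071)<.003
v,u=np.nonzero(y);print('rim side circle',cv2.minEnclosingCircle(ray(n,np.c_[u,v],.071)[:,:2].astype(np.float32)),len(u))
sp=(np.hypot(xx-240,yy-318)<26)&(abs(pc[...,2]-.0945)<.003);v,u=np.nonzero(sp);print('plunger side',cv2.minEnclosingCircle(ray(n,np.c_[u,v],.0945)[:,:2].astype(np.float32)),len(u))
E
```

```text
cap side [0.54937256 0.11162743] 0.0007042042502192359 30 tcp [0.54909289 0.11749993 0.16001936]
cap cloud [0.54855161 0.11342297] 213
cap table side [ 0.45537905 -0.29872032] 0.0007616730382773344
rim side circle ((0.5498019456863403, 0.11967217177152634), 0.024461589753627777) 116
plunger side ((0.5494184494018555, 0.11891190707683563), 0.010346473194658756) 103
```

```bash
cat >> h.py <<'E'
def force(k=4):
    a=[]
    for _ in range(k): manip.pause(.02); a.append(np.r_[manip.observe()['contact_force'],manip.observe()['torque'][2]])
    return np.mean(a,0)
E
python3 - <<'E'
from h import *
o=rv(np.radians(92)); c=np.array([.5496,.1181])
manip.move_linear([*c,.115],feed=.08); manip.pause(.2); F0=force(8); np.save('F0.npy',F0); print(F0,manip.observe()['time'])
for z in np.arange(.1135,.1019,-.001):
    manip.move_linear([*c,z],feed=.03); F=force()-F0; print(z.round(4),F.round(2),manip.observe()['tcp_pos'].round(4))
    if F[2]>7: break
    l=np.hypot(*F[:2])
    if l>2: c=c+F[:2]/l*min(.0005,l*.0002)
print(c,manip.observe()['time'],manip.observe()['finger_gap']); np.save('c.npy',np.r_[c,z])
E
```

```text
[ 0.07507035  0.14971262 -1.98548166 -0.00506745] 18.8083
0.1135 [-0.19  0.51 -0.47 -0.02] [0.5496 0.1181 0.1135]
0.1125 [ 0.3  -0.56 -0.25 -0.01] [0.5496 0.1181 0.1125]
0.1115 [ 0.01  0.06 -0.12  0.  ] [0.5496 0.1181 0.1115]
0.1105 [ 0.   -0.31 -0.27  0.01] [0.5496 0.1181 0.1105]
0.1095 [-0.18 -0.25 -0.21  0.  ] [0.5496 0.1181 0.1095]
0.1085 [-0.18 -0.06  0.14  0.02] [0.5496 0.1181 0.1085]
0.1075 [ 0.01  0.58  2.06 -0.01] [0.5498 0.1183 0.1077]
0.1065 [-0.63  1.61  5.82  0.04] [0.55   0.1185 0.107 ]
0.1055 [-1.37  4.72  6.76 -0.04] [0.55   0.1188 0.1059]
0.1045 [-1.9   3.87 10.84 -0.06] [0.55   0.119  0.1056]
[0.54946059 0.11858017] 21.975 0.013969372159868881
```

```bash
python3 - <<'E'
from h import *
F0=np.load('F0.npy'); c=np.load('c.npy')[:2]; c[1]=.1195
manip.move_linear([*c,.1075],feed=.03); z=.1075; print((force()-F0).round(2))
for i in range(16):
    F=force()-F0; s=manip.observe(); print(z.round(4),c.round(4),F.round(2),s['tcp_pos'].round(4))
    if s['tcp_pos'][2]<.1025: break
    l=np.hypot(*F[:2])
    if l>1: c=c+F[:2]/l*min(.0006,l*.0002)
    if F[2]<7.5: z-=.0007
    elif F[2]>10: z+=.0005
    manip.move_linear([*c,z],feed=.03)
print(manip.observe()['time']); np.save('c.npy',np.r_[c,z])
E
```

```text
[0.08 1.39 0.74 0.04]Traceback (most recent call last):
  File "<stdin>", line 5, in <module>
AttributeError: 'float' object has no attribute 'round'
```

```bash
python3 - <<'E'
from h import *
F0=np.load('F0.npy'); c=np.load('c.npy')[:2]; c[1]=.1195; z=.1075
for i in range(16):
    F=force()-F0; s=manip.observe(); print(round(z,4),c.round(4),F.round(2),s['tcp_pos'].round(4))
    if s['tcp_pos'][2]<.1028: break
    l=np.hypot(*F[:2])
    if l>1: c=c+F[:2]/l*min(.0006,l*.0002)
    if F[2]<7.5: z-=.0007
    elif F[2]>10: z+=.0005
    manip.move_linear([*c,z],feed=.03)
print(manip.observe()['time']); np.save('c.npy',np.r_[c,z])
E
```

```text
0.1075 [0.5495 0.1195] [ 0.13  1.23 -0.23  0.01] [0.549  0.1192 0.1068]
0.1068 [0.5495 0.1197] [-0.28  0.43 -0.32 -0.  ] [0.5492 0.1194 0.1065]
0.1061 [0.5495 0.1197] [-1.4  -0.8   3.44  0.  ] [0.5493 0.1196 0.1064]
0.1054 [0.5492 0.1196] [-2.78 -0.81  7.36 -0.02] [0.5494 0.1195 0.1061]
0.1047 [0.5487 0.1194] [-2.62 -0.87  9.77 -0.03] [0.5493 0.1195 0.1059]
0.1047 [0.5481 0.1192] [-1.66 -0.31  8.74 -0.01] [0.5492 0.1195 0.106 ]
0.1047 [0.5478 0.1192] [-1.19 -0.4   8.71  0.02] [0.5491 0.1195 0.106 ]
0.1047 [0.5476 0.1191] [-1.27  0.27  8.56  0.03] [0.5491 0.1194 0.106 ]
0.1047 [0.5473 0.1192] [ 0.2  -0.15  7.73 -0.01] [0.5491 0.1195 0.106 ]
0.1047 [0.5473 0.1192] [-0.67 -0.39  7.47 -0.  ] [0.5491 0.1195 0.106 ]
0.104 [0.5473 0.1192] [-1.74 -0.47 10.46 -0.02] [0.5491 0.1195 0.1058]
0.1045 [0.547  0.1191] [ 0.05 -0.04  8.93  0.01] [0.549  0.1195 0.106 ]
0.1045 [0.547  0.1191] [-0.    0.3   9.04 -0.  ] [0.549  0.1194 0.106 ]
0.1045 [0.547  0.1191] [0.1  0.3  8.77 0.02] [0.549  0.1195 0.106 ]
0.1045 [0.547  0.1191] [0.09 0.29 9.08 0.  ] [0.549  0.1195 0.106 ]
0.1045 [0.547  0.1191] [ 0.07 -0.07  8.27  0.03] [0.549  0.1195 0.106 ]
27.4333
```

```bash
python3 - <<'E'
from h import *
F0=np.load('F0.npy'); *c,z=np.load('c.npy'); c=np.array(c); a=92.; t0=manip.observe()['time']
while a<92+106:
    F=force(2)-F0; s=manip.observe(); tz=s['tcp_pos'][2]; print(a,round(z,4),c.round(4),F.round(2),s['tcp_pos'].round(4),round(s['time'],2))
    if tz<.0985: print('DROP'); break
    if abs(F[3])>1.0 or F[2]>20 or s['time']>t0+14: print('stop'); break
    l=np.hypot(*F[:2])
    if l>1: c=c+F[:2]/l*min(.0006,l*.0002)
    z-=np.clip((8.5-F[2])*.00015,-.0008,.001)
    if 5.5<F[2]<13: a+=4
    manip.move_linear([*c,z],rv(np.radians(a)),feed=.03)
np.save('st.npy',np.r_[c,z,a])
E
```

```text
92.0 0.1045 [0.547  0.1191] [0.13 0.28 8.93 0.02] [0.549  0.1194 0.106 ] 27.47
96.0 0.1046 [0.547  0.1191] [0.52 0.58 7.3  0.06] [0.5489 0.1196 0.1058] 27.75
100.0 0.1044 [0.547  0.1191] [2.79 2.32 2.17 0.06] [0.5484 0.1199 0.1045] 28.03
100.0 0.1034 [0.5474 0.1195] [3.94 1.84 2.11 0.12] [0.5484 0.12   0.1036] 28.32
100.0 0.1025 [0.548  0.1197] [3.24 3.53 6.08 0.07] [0.5485 0.12   0.1029] 28.6
104.0 0.1021 [0.5484 0.1201] [1.25 1.67 9.71 0.08] [0.5485 0.1199 0.1029] 28.88
108.0 0.1023 [0.5486 0.1205] [1.12 0.93 8.54 0.1 ] [0.5484 0.1198 0.1029] 29.17
112.0 0.1023 [0.5488 0.1207] [0.88 0.97 9.54 0.08] [0.5486 0.1198 0.1029] 29.45
116.0 0.1025 [0.549  0.1209] [ 0.52 -0.01  8.73  0.06] [0.5485 0.1199 0.1029] 29.73
120.0 0.1025 [0.549  0.1209] [ 0.19 -0.41  8.75  0.1 ] [0.5484 0.1198 0.1029] 30.02
124.0 0.1025 [0.549  0.1209] [ 0.29 -0.49  8.81  0.05] [0.5483 0.1197 0.1029] 30.3
128.0 0.1026 [0.549  0.1209] [ 0.57 -0.16  9.09  0.05] [0.5482 0.1197 0.1029] 30.58
132.0 0.1027 [0.549  0.1209] [-0.1  -1.02  9.41  0.07] [0.5481 0.1196 0.1029] 30.87
136.0 0.1028 [0.549  0.1207] [ 0.57 -0.48  7
[... 594 characters left out ...]
03] [0.548  0.119  0.1028] 33.13
168.0 0.1025 [0.549  0.1202] [-0.73 -2.52  6.44  0.01] [0.5479 0.119  0.1022] 33.42
172.0 0.1022 [0.5488 0.1197] [-0.9  -1.83  3.96 -0.06] [0.5478 0.1192 0.1015] 33.7
172.0 0.1015 [0.5487 0.1193] [-2.06 -1.65  3.29  0.  ] [0.5479 0.1192 0.1012] 33.98
172.0 0.1007 [0.5482 0.119 ] [-2.18 -0.32  3.96 -0.02] [0.5479 0.1192 0.1007] 34.27
172.0 0.1 [0.5478 0.1189] [-1.59 -0.42  3.72 -0.02] [0.5479 0.1192 0.1001] 34.55
172.0 0.0993 [0.5475 0.1189] [-0.44  1.55  4.45 -0.02] [0.5479 0.1191 0.0995] 34.83
172.0 0.0987 [0.5474 0.1192] [ 0.06 -0.22  4.66 -0.03] [0.5478 0.1192 0.0988] 35.12
172.0 0.0981 [0.5474 0.1192] [0.87 0.99 4.58 0.01] [0.5478 0.1192 0.0983] 35.4
DROP
```

The cap clicked down at yaw 168–172°. I now press it 13 mm below the rim height and turn it clockwise to 99°, about 69° from the drop.

```bash
python3 - <<'E'
from h import *
F0=np.load('F0.npy'); x,y,z,a=np.load('st.npy'); c=np.array([x,y]); zt=.0899; ok=True
for _ in range(14):
    F=force(2)-F0; tz=manip.observe()['tcp_pos'][2]
    if F[2]>16: print('hard',F,tz); ok=False; break
    if tz<zt+.0003: break
    z-=min(.0012,max(tz-zt,.0002)); manip.move_linear([*c,z],feed=.03)
print('pressed',z,tz,F.round(2),manip.observe()['time'])
while ok and a>99:
    a=max(99,a-4); manip.move_linear([*c,z],rv(np.radians(a)),feed=.03)
    F=force(2)-F0; s=manip.observe(); tz=s['tcp_pos'][2]; print(a,round(z,4),c.round(4),F.round(2),s['tcp_pos'].round(4),round(s['time'],2))
    if abs(F[3])>.8 or F[2]>25 or F[2]<-8: print('stop'); break
    l=np.hypot(*F[:2])
    if l>1: c=c+F[:2]/l*min(.0006,l*.0002)
    z-=np.clip((tz-zt)*.5,-.0005,.0005)
np.save('st.npy',np.r_[c,z,a])
E
```

```text
pressed 0.0897444569113308 0.09009437931528255 [ 2.22 -0.15  8.29  0.02] 37.4167
168.0 0.0897 [0.5474 0.1192] [1.58 0.26 8.9  0.01] [0.5474 0.1193 0.09  ] 37.7
164.0 0.0897 [0.5477 0.1192] [ 1.15 -0.61  8.16 -0.  ] [0.5473 0.1193 0.0899] 37.98
160.0 0.0897 [0.548  0.1191] [ 0.74  1.15  8.76 -0.01] [0.5472 0.1193 0.0898] 38.27
156.0 0.0897 [0.5481 0.1193] [ 0.33 -0.48  8.49 -0.01] [0.5472 0.1194 0.0898] 38.55
152.0 0.0898 [0.5481 0.1193] [-0.16  0.66  7.97 -0.07] [0.5473 0.1195 0.0899] 38.83
148.0 0.0898 [0.5481 0.1193] [-0.13  0.74  8.4  -0.05] [0.5474 0.1196 0.0899] 39.12
144.0 0.0898 [0.5481 0.1193] [-0.11  0.77  8.38 -0.06] [0.5476 0.1197 0.09  ] 39.4
140.0 0.0898 [0.5481 0.1193] [ 0.99  1.33  8.4  -0.01] [0.5477 0.1198 0.09  ] 39.68
136.0 0.0897 [0.5483 0.1196] [ 0.59  1.39  8.54 -0.03] [0.5478 0.12   0.0899] 39.97
132.0 0.0897 [0.5484 0.1199] [ 0.24  0.54  7.67 -0.04] [0.5479 0.1202 0.0899] 40.25
128.0 0.0897 [0.5484 0.1199] [ 1.57  0.5   8.47 -0.03] [0.5481 0.1203 0.0899] 40.53
124.0 0.0897 [0.5487 0.12  ] [ 0.75  1.26  8.17 -0.03] [0.5483 0.1204 0.0899] 40.82
120.0 0.0897 [0.5489 0.1202] [ 0.72  0.78  7.78 -0.03] [0.5484 0.1205 0.0899] 41.1
116.0 0.0897 [0.549  0.1204] [ 0.7   0.55  7.85 -0.04] [0.5486 0.1207 0.0899] 41.38
112.0 0.0897 [0.549  0.1204] [ 1.    1.15  8.16 -0.04] [0.5487 0.1208 0.0899] 41.67
108.0 0.0897 [0.5492 0.1206] [ 0.96  1.53  8.54 -0.07] [0.5489 0.1209 0.0899] 41.95
104.0 0.0897 [0.5494 0.1209] [ 1.02  0.66  8.32 -0.05] [0.549  0.1212 0.0899] 42.23
100.0 0.0897 [0.5496 0.1211] [ 1.2   0.5   7.78 -0.05] [0.5492 0.1213 0.0899] 42.52
99 0.0897 [0.5499 0.1212] [ 0.75  0.37  7.91 -0.01] [0.5493 0.1213 0.0898] 42.8
```

```bash
python3 - <<'E'
from h import *
F0=np.load('F0.npy'); x,y,z,a=np.load('st.npy'); c=[x,y]
manip.move_linear([*c,.0915],feed=.02); F=force(3)-F0; print('lift test',F.round(2),manip.observe()['tcp_pos'].round(4))
if F[2]<2:
    manip.move_linear([*c,.0904],feed=.02); manip.release(); manip.pause(.2); print(manip.observe()['contact_force'])
    manip.move_linear([*c,.14],feed=.08); manip.movep([.45,.0,.25],rv(np.radians(99))); manip.pause(.3)
    print(manip.observe()['time'],manip.observe()['finger_gap'])
    out=[]
    for n in("side","top"):
        p,d=manip.snapshot(n);P=cloud(n,d); q=proj(n,[.549,.118,.09])[0].astype(int);w=40
        i=p.astype(int);m=blob((i[...,0]>120)&(i[...,1]<60)&(i[...,2]<60),q);print(n,'disc z (want .0855)',np.percentile(P[m][:,2],[50,80,95]),m.sum())
        yy,xx=np.mgrid[:480,:640];bk=(np.hypot(xx-q[0],yy-q[1])<30)&(P[...,2]>.1)&(P[...,2]<.13);print(' bar top z (want .1095)',np.median(P[bk][:,2]) if bk.any() else None,bk.sum())
        out.append(cv2.resize(p[q[1]-w:q[1]+w,q[0]-w:q[0]+w,::-1],(390,390)))
    cv2.imwrite("pics/end.png",np.hstack(out))
E
```

```text
lift test [ 2.4   1.5  -0.54  0.01] [0.5493 0.1213 0.0907]
[0.75541245 0.21405074 0.15883133]
46.6333 0.09086290678897108
side disc z (want .0855) [0.08448333 0.08652858 0.08804022] 524
 bar top z (want .1095) 0.10948043260689032 318
top disc z (want .0855) [0.0259235  0.04248037 0.04506805] 722
 bar top z (want .1095) None 0
```

View pics/end.png

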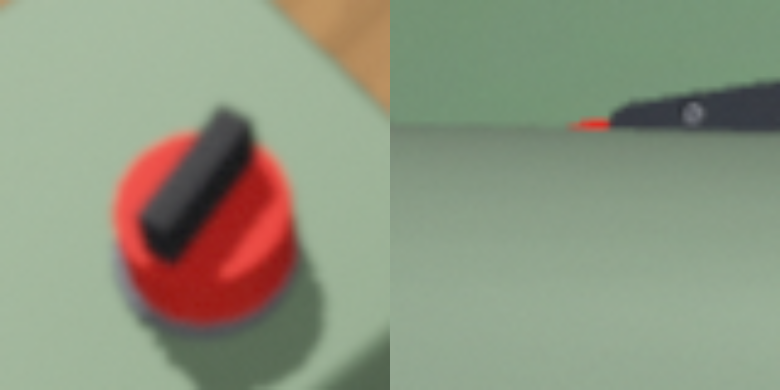

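The side view shows the cap seated level on the neck, with the bar top at z 0.1095 as expected for fully home. The arm is clear, so I'm handing in.

```bash
python3 -c "
from bench import manip
print(manip.job_done())"
```

```text
the job is handed in; nothing more can be done
None
```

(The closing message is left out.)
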